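# Put the blue laminate-sample comb away in its finned rack

### The arm

A 7-joint arm with a two-finger parallel gripper is mounted at the origin on the work surface. World frame = base frame: x ahead of the robot, y to its left, z up, the work surface at z = 0. Lengths are in m, angles in rad, forces in N, time in s.
With the tool pointing down it reaches from about 0.4 to 0.875 m from the base axis. Payload 6.5 kg.
Tool frame: the origin (TCP) lies midway between the tips of the shut fingers; the grasp point (between the pads) lies hold_point_z behind it (hold_point_z is the distance from the TCP to the grasp point, in m); z points along the fingers, y is the line along which they close (so a half turn about z gives the same grasp; the last joint's range is limited). The gripper opens to 85 mm and grips with 20 to 120 N. Pads are 22 mm wide; open, the fingers measure 114 mm over their backs; the gripper's body (76 mm by 85 mm) begins 54 mm behind the grasp point. The pads swing forward as they close: fully open they stand 13 mm farther back than shut.
Start: joints at [1.198, 0.536, -0.004, 1.538, 0.003, 1.067, -0.071], TCP at [0.196, -0.62, 0.231] pointing down, gripper open.
Joint ranges: [-2.7, 2.7], [-0.37, 2.16], [-1.27, 1.26], [0.24, 2.4], [-1.31, 4.45], [0.19, 1.91], [-2.76, 2.76]. Speed limits (rad/s): [2.39, 2.39, 3.14, 3.14, 3.14, 3.14, 3.14].

### API

Orientations are given as a 3x3 rotation matrix whose columns are the frame's x, y, z axes.
In Python, from bench import reach, line_to, movej, ungrasp, grab, hold, inverse_kinematics, snapshot, calibration, MotionError, close_job, recognise, place_of, read_time, read_joints, read_joint_vel, read_joint_efforts, read_position, read_orientation, read_ft_force, read_torque, read_finger_gap, read_gripper_force, hold_point_z gives the robot as it stands. Calls block until the motion is done:
- reach(position, orientation): joint-space move of the TCP to a pose.
- line_to(position, rot=None, rate=0.15): straight line of the TCP; rot=None keeps the orientation; rate is the mean speed in m/s.
- movej(angles): joint-space move.
- ungrasp() and grab(grasp_force=None): open the fingers fully, or close them until they stop; grasp_force is the grip in N (None keeps the last).
- hold(seconds).
- inverse_kinematics(position, orientation): joint angles nearest the present ones, or None.
- snapshot(name): name is "scene" or "side" or "wrist"; returns the picture (384x512x3 uint8, red, green, blue); there is no depth.
- calibration(name): a dict with "fx", "fy", "cx", "cy" (pixels), "dist_coeffs" ([k1, k2, p1, p2, k3] as OpenCV has them; the pictures are not rectified), "R" (3x3) and "t" (3): a world point X has camera coordinates R X + t; the wrist camera has in their place "hand_eye" (4x4, takes a point from camera to tool coordinates, whose origin is the TCP and whose axes are the flange's). Camera axes: x right, y down, z forward; pixel columns grow to the right and rows downward; lengths in m; the calibration is good to about 2 mm. A picture is of the moment at which its call begins: read the wrist's pose just before it. calibration takes no time and is no camera call.
A pose or a line that the arm cannot do raises MotionError and nothing moves.
- close_job(): hands the job in; it is judged then, once.
Trained networks look in the newest picture that a camera, given by its name, has taken for a name from the list of things; names that differ only in an ending like _2 or _b are one class to them, and where a whole thing is asked for, a point or a joint stands for the part that bears it (a point fixed in the world has none). Each returns a list of dicts, best first, with "p" (0 to 1); they miss things now and then, are a little off and sometimes report something else, mostly with a low value. They report only what shows in the picture. A call takes as long as a camera call. They do not tell look-alikes from the thing itself.
- recognise(name, camera): "at" ([column, row] in pixels, amid what is visible of it).
- place_of(name, camera): "at" ([column, row] in pixels: a listed point, or the origin of a listed thing).
Readings, each from a call of its own:
- read_time(): time.
- read_joints(): joint angles.
- read_joint_vel(): joint speeds.
- read_joint_efforts(): joint torques, N m.
- read_position(): TCP position.
- read_orientation(): TCP orientation.
- read_ft_force(): force on the tool from outside, world axes, zero at the start.
- read_torque(): the same for the moment, N m.
- read_finger_gap(): opening from 0.0 (shut) to 1.0 (fully open).
- read_gripper_force(): force on a finger pad.
Only numpy, scipy, OpenCV 4.12 (cv2) and the standard library are available. Lean on these libraries where they do the work, as an engineer would, in place of code of your own. Each camera call takes 0.05 s, during which the arm holds its last target. There are 200 camera calls.

### The job

Pick up the blue sample comb by its upright grip and lower it gently into the finned metal rack so that its three plates slide into the three gaps between the rack's four fins, one plate in each gap, fully home with the white bridge that joins them lying flat on the fin tops and centred on the rack, then let go. Do not drop it in, and leave the peach comb standing where it is.

Things in the scene. Friction and masses are not known exactly. Their poses are not given: they have to be found in the camera images.
- blue_comb_center (a point): Centre of the loose blue comb (60 x 116 x 98 mm in x, y, z; 0.3 kg), 49 mm over its underside. Three blue plates, 5 mm thick, 60 mm along x, at y = -36, 0, 36 mm, reach 45 mm below a white bridge 8 mm thick. Blue grip bar on the bridge: 16 mm thick in x, 80 long in y, 45 tall, its top 49 mm over this point, its foot 4 mm over. z up. It stands on its plates; half a turn changes nothing.
- rack: Rack fixed to the table: dark base 90 x 130 x 10 mm (x, y, z), four bare aluminium fins 5 mm thick, 70 mm along x, at y = -54, -18, 18, 54 mm, tops 60 mm above the table; gaps 31 mm wide. Origin: centre of its underside, on the table; z up. With the blue comb home, bridge on the fin tops, the comb's centre is 64 mm above this origin; either way round will do.
- peach_comb_center (a point): Centre (half-way up) of the other comb, a loose bystander that does not fit: same white bridge and outer size (60 x 116 x 98 mm), but peach-coloured, with five close-set plates 22 mm apart. Leave it standing where it is.
Mind the look-alikes: they are no part of the job. Leave any turquoise look-alike of the part that bears blue_comb_center alone.

How it is judged:
By the outcome, as a careful person would: the job done as asked, in the order asked, and still so for the second after the job is handed in, with the robot touching nothing.
It also fails if it takes over 40 s, if anything falls off the work surface, if the arm or the gripper's body presses on something with over 40 N, if the wrist force passes 120 N, or if a joint passes its speed limit or range.

## Working session

There is one attempt and no reset: what is moved stays moved. The work goes in short steps, each a Python script; the robot and the scene stay as the last script left them, time stands still between calls to the robot, and variables do not carry over. Pictures are saved under pics/ and viewed, at most 10 in all, crops included, and the job is handed in when it is done.

```bash
mkdir -p pics; ls; python3 - <<'E'
from bench import *
import cv2,numpy as np
ims=[]
for c in ["scene","side"]:
    im=snapshot(c); cv2.imwrite(f"pics/{c}0.png",im[:,:,::-1]); np.save(f"pics/{c}0.npy",im)
    for n in ["blue_comb_center","rack","peach_comb_center"]:
        print(c,n,[(np.round(d["at"]),round(d["p"],2)) for d in place_of(n,c)][:5])
    k=calibration(c); print({a:np.round(b,3).tolist() for a,b in k.items()})
    ims.append(im)
k=calibration("wrist"); print({a:np.round(b,3).tolist() for a,b in k.items()}); print(hold_point_z, read_time(), read_orientation())
cv2.imwrite("pics/both0.png",cv2.resize(np.hstack(ims)[:,:,::-1],None,fx=.78,fy=.78,interpolation=cv2.INTER_AREA))
E
```

```text
pics
scene blue_comb_center [(array([185., 185.]), 0.97), (array([244., 217.]), 0.93)]
scene rack [(array([345., 287.]), 0.76)]
scene peach_comb_center [(array([193., 134.]), 0.57)]
{'fx': 403.973, 'fy': 403.973, 'cx': 254.032, 'cy': 196.772, 'dist_coeffs': [-0.04, 0.0, 0.0, 0.0, 0.0], 'R': [[-0.648, 0.762, 0.012], [0.62, 0.536, -0.573], [-0.443, -0.364, -0.82]], 't': [0.358, -0.29, 1.251]}
side blue_comb_center [(array([343., 225.]), 0.73), (array([273., 195.]), 0.58)]
side rack [(array([191., 164.]), 0.89)]
side peach_comb_center []
{'fx': 402.805, 'fy': 402.805, 'cx': 255.067, 'cy': 190.01, 'dist_coeffs': [-0.123, 0.0, 0.0, 0.0, 0.0], 'R': [[0.738, -0.674, -0.005], [-0.434, -0.47, -0.768], [0.516, 0.569, -0.64]], 't': [-0.396, 0.3, 0.628]}
{'fx': 340.63, 'fy': 340.63, 'cx': 250.623, 'cy': 190.376, 'dist_coeffs': [-0.019, 0.0, 0.0, 0.0, 0.0], 'hand_eye': [[0.001, -0.946, -0.325, 0.082], [1.0, 0.001, 0.001, 0.0], [-0.001, -0.325, 0.946, -0.143], [0.0, 0.0, 0.0, 1.0]]}
0.0187 0.4 [[ 9.53302051e-01  3.02018507e-01 -1.43562976e-04]
 [ 3.02018531e-01 -9.53302035e-01  1.94148878e-04]
 [-7.82223223e-05 -2.28441203e-04 -9.99999971e-01]]
```

View pics/both0.png

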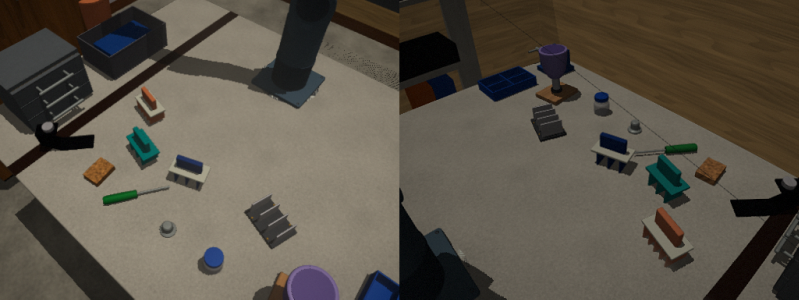

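In the scene view, the candidates for the blue comb are (185,185), which is turquoise with a turquoise bridge, and (244,217), which has a dark-blue grip and plates and a white bridge. The second one fits the description. In the side view it is at (273,195). I'll triangulate it and confirm in a crop.

```bash
cat > h.py <<'E'
from bench import *
import cv2,numpy as np
def cam(c, pose=None):
    k=calibration(c); K=np.array([[k["fx"],0,k["cx"]],[0,k["fy"],k["cy"]],[0,0,1.]]); D=np.array(k["dist_coeffs"],float)
    if c=="wrist":
        T=np.eye(4); T[:3,:3]=pose[1]; T[:3,3]=pose[0]; W=np.linalg.inv(T@np.array(k["hand_eye"])); return K,D,W[:3,:3],W[:3,3]
    return K,D,np.array(k["R"]),np.array(k["t"])
def on_plane(C,px,z):
    K,D,R,t=C; n=cv2.undistortPoints(np.float64(px).reshape(-1,1,2),K,D)[:,0]
    d=np.c_[n,np.ones(len(n))]@R; o=-R.T@t
    return o+d*((z-o[2])/d[:,2])[:,None]
def tri(C1,p1,C2,p2):
    u=[cv2.undistortPoints(np.float64(p).reshape(1,1,2),C[0],C[1])[0,0].reshape(2,1) for C,p in((C1,p1),(C2,p2))]
    X=cv2.triangulatePoints(np.c_[C1[2],C1[3]],np.c_[C2[2],C2[3]],*u)[:,0]; return X[:3]/X[3]
def proj(C,X):
    return cv2.projectPoints(np.float64(X).reshape(-1,1,3),cv2.Rodrigues(C[2])[0],C[3],C[0],C[1])[0][:,0]
def wshot(name):
    hold(.1); p=(np.array(read_position()),np.array(read_orientation())); im=snapshot("wrist"); cv2.imwrite(f"pics/{name}.png",im[:,:,::-1]); return im,cam("wrist",p)
E
python3 - <<'E'
from h import *
S,D=cam("scene"),cam("side")
for n,a,b in [("blue",(244,217),(273,195)),("rack",(345,287),(191,164)),("turq",(185,185),(343,225))]:
    print(n,tri(S,a,D,b).round(3), on_plane(S,a,0 if n=="rack" else .049).round(3), on_plane(D,b,0 if n=="rack" else .049).round(3))
print("peach",on_plane(S,(193,134),.049).round(3))
a=cv2.imread("pics/scene0.png"); b=cv2.imread("pics/side0.png")
f=lambda im,x,y:cv2.resize(im[y-50:y+50,x-65:x+65],(390,300),interpolation=cv2.INTER_CUBIC)
cv2.imwrite("pics/crop1.png",np.clip(1.5*np.vstack([np.hstack([f(a,244,217),f(b,273,195)]),np.hstack([f(a,345,287),f(b,191,164)])]),0,255))
E
```

```text
blue [ 0.588 -0.002  0.045] [[ 0.589 -0.001  0.049]] [[ 0.585 -0.006  0.049]]
rack [ 0.556  0.274 -0.001] [[0.558 0.273 0.   ]] [[0.554 0.274 0.   ]]
turq [ 0.618 -0.172  0.054] [[ 0.615 -0.173  0.049]] [[ 0.624 -0.171  0.049]]
peach [[ 0.479 -0.282  0.049]][ WARN:0@0.037] global loadsave.cpp:1063 imwrite_ Unsupported depth image for selected encoder is fallbacked to CV_8U.
```

View pics/crop1.png

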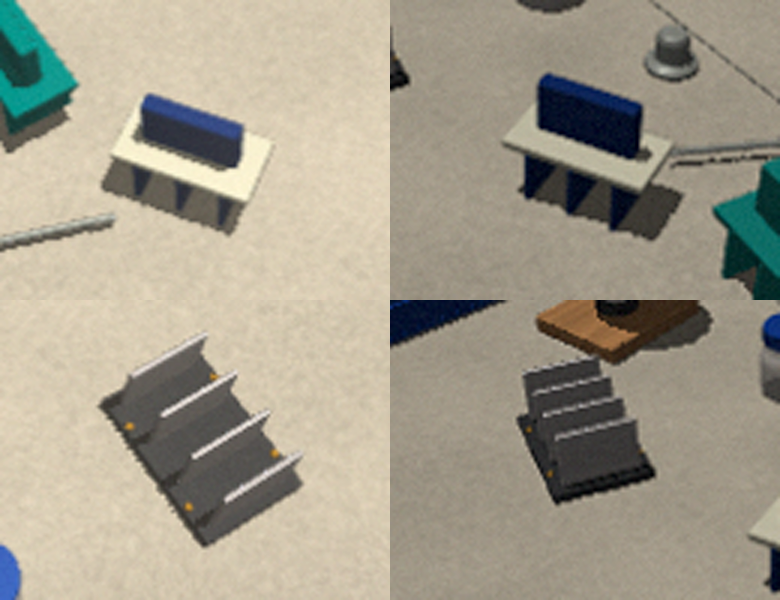

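Confirmed: the blue comb is at scene (244,217), with a white bridge and three blue plates. The rack is at scene (345,287), with four fins. Next I'll get rough yaws from the corners in the crop, then hover over both for wrist views.

```bash
python3 - <<'E'
from h import *
S=cam("scene")
c=np.array([(135,108),(272,148),(247,200),(113,152)])/3+[179,167]
P=on_plane(S,c,.053)[:,:2]; print(P.round(3),[np.linalg.norm(P[i]-P[i-1]).round(3) for i in range(4)])
v=P[1]-P[0]+P[2]-P[3]; yb=np.arctan2(v[1],v[0])   # comb +-y dir
r=np.array([(100,105),(206,245),(300,185)])/3+[280,237]
Q=on_plane(S,r,.01)[:,:2]; print(Q.round(3),[np.linalg.norm(Q[i]-Q[i-1]).round(3) for i in range(3)])
v=Q[1]-Q[0]; yr=np.arctan2(v[1],v[0])
print(P.mean(0),np.degrees(yb),(Q[0]+Q[2])/2,np.degrees(yr))
def R(a): c,s=np.cos(a),np.sin(a); return np.array([[c,s,0],[s,-c,0],[0,0,-1.]])
for nm,xy,a in (("b",P.mean(0),yb),("r",(Q[0]+Q[2])/2,yr)):
    for k in (0,np.pi):
        q=inverse_kinematics([*xy,.2],R(a+k)); print(nm,np.degrees(a+k).round(1),None if q is None else np.round(q,2))
E
```

```text
[[ 0.593 -0.061]
 [ 0.551  0.045]
 [ 0.599  0.06 ]
 [ 0.634 -0.046]] [np.float64(0.044), np.float64(0.115), np.float64(0.051), np.float64(0.112)]
[[0.579 0.199]
 [0.618 0.319]
 [0.536 0.347]] [np.float64(0.155), np.float64(0.126), np.float64(0.087)]
[ 5.94309494e-01 -4.82976024e-04] 109.96011483914428 [0.55761153 0.27310591] 72.18881843321128
b 110.0 [ 0.38  0.56 -0.64  1.69  0.38  1.02 -0.03]
b 290.0 [-0.79  0.74  1.09  1.76 -0.73  1.11 -2.25]
r 72.2 [ 0.15  0.77 -1.06  1.61  0.71  1.2  -1.37]
r 252.2 [ 0.16  0.78 -1.08  1.61  0.72  1.21  1.76]
```

```bash
cat >> h.py <<'E'
def RT(a): c,s=np.cos(a),np.sin(a); return np.array([[c,s,0],[s,-c,0],[0,0,-1.]])
def box(C,xy,a,hx,hy,zs):
    # a = world angle of the thing's long (y) axis
    y=np.array([np.cos(a),np.sin(a)]); x=np.array([y[1],-y[0]])
    return proj(C,[[*(np.array(xy)+i*hx*x+j*hy*y),zs] for i,j in((1,1),(1,-1),(-1,-1),(-1,1))])
def draw(im,C,kind,xy,a):
    o=np.ascontiguousarray(im[:,:,::-1])
    L=[(.03,.058,.053,0),(.008,.04,.098,0)] if kind=="comb" else [(.045,.065,.01,0)]+[(.035,.0025,.06,d) for d in(-.054,-.018,.018,.054)]
    for hx,hy,z,d in L:
        p=box(C,np.array(xy)+d*np.array([np.cos(a),np.sin(a)]),a,hx,hy,z)
        cv2.polylines(o,[np.int32(p*16)],True,(0,0,255),1,cv2.LINE_AA,4)
    return o
E
python3 - <<'E'
from h import *
import pickle
out=[]
for nm,kind,xy,a in (("wr","rack",(.557,.273),np.radians(72.2)),("wb","comb",(.591,-.001),np.radians(110))):
    reach([*xy,.22],RT(a)); im,C=wshot(nm); pickle.dump((im,C),open(f"pics/{nm}.pkl","wb"))
    out.append(draw(im,C,kind,xy,a))
    print(nm,[(np.round(d["at"]),round(d["p"],2)) for d in place_of("rack" if kind=="rack" else "blue_comb_center","wrist")], read_time())
cv2.imwrite("pics/w1.png",np.hstack([o[:,56:456] for o in out]))
E
```

```text
wr [(array([248., 154.]), 0.89)] 3.9583
wb [(array([218., 320.]), 0.72), (array([248., 171.]), 0.58)] 5.225
```

View pics/w1.png

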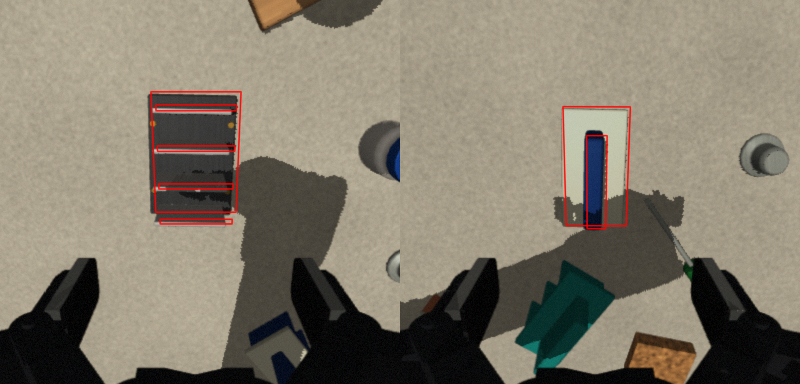

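Left: the rack, with fins at rows ~112–222 and the overlay ~3 px too far right. Right: the blue comb with its white bridge at (596,165) in the montage, with the grip overlay ~8 px right of the grip at the near/top height. I'll enlarge both to read the corners.

```bash
python3 - <<'E'
import cv2,numpy as np
a=cv2.imread("pics/wr.png")[85:235,195:305]; b=cv2.imread("pics/wb.png")[95:245,195:305]
f=lambda i,g:np.clip(255*(cv2.resize(i,(400,545),interpolation=cv2.INTER_CUBIC)/255.)**g,0,255).astype(np.uint8)
cv2.imwrite("pics/crop2.png",np.hstack([f(a,.6),f(b,.6)]))
E
```

```text
(no output)
```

View pics/crop2.png

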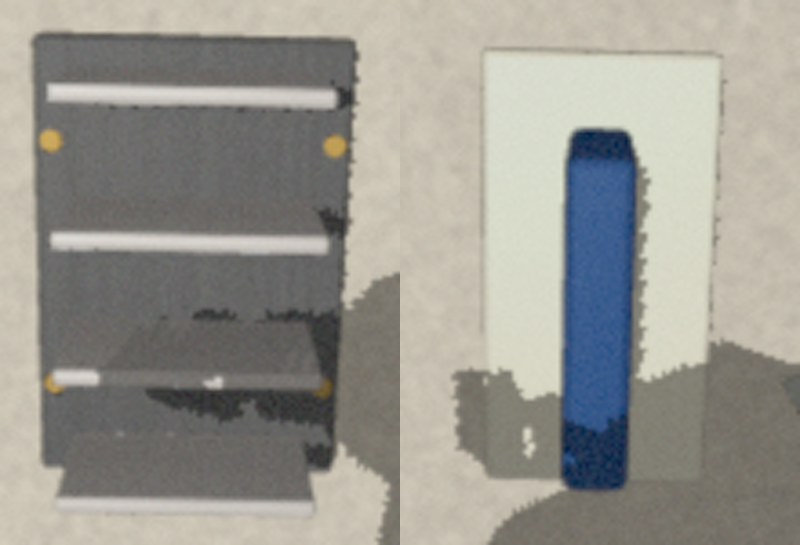

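Read from the enlargement: the rack fin-top ends, the bridge corners and the grip-top corners. I'll fit poses by reprojection.

```bash
python3 - <<'E'
from h import *
import pickle
from scipy.optimize import least_squares
def fit(C,obj,px,x0):
    f=lambda p:(proj(C,[[p[0]+u*np.sin(p[2])+v*np.cos(p[2]),p[1]-u*np.cos(p[2])+v*np.sin(p[2]),z] for u,v,z in obj])-px).ravel()
    s=least_squares(f,x0); print(s.x[:2].round(4),np.degrees(s.x[2]).round(2),"rms px",np.sqrt((s.fun**2).mean()).round(2)); return s.x
s=400/110
C=pickle.load(open("pics/wr.pkl","rb"))[1]
px=np.array([(47,91.5),(338,98),(50,241),(328,244),(52,377),(325,382),(56,505),(314,508)])/s+[195,85]
# left in image = -tool y; tool y = (sin a,-cos a)
obj=[(u,v,.06) for v in(.054,.018,-.018,-.054) for u in(-.035,.035)]
fit(C,obj,px,(.557,.273,1.26))
C=pickle.load(open("pics/wb.pkl","rb"))[1]
pb=np.array([(84,49),(321,55),(303,479),(87,476)])/s+[195,95]
pg=np.array([(168,158),(234,158),(228,488),(163,486)])/s+[195,95]
ob=[(-.03,.058,.053),(.03,.058,.053),(.03,-.058,.053),(-.03,-.058,.053)]; og=[(-.008,.04,.098),(.008,.04,.098),(.008,-.04,.098),(-.008,-.04,.098)]
x0=(.591,0,1.92); fit(C,ob,pb,x0); fit(C,og,pg,x0); fit(C,ob+og,np.r_[pb,pg],x0)
E
```

```text
[0.5518 0.2712] 71.13 rms px 0.31
[ 0.5896 -0.0037] 109.11 rms px 0.73
[ 0.5895 -0.0034] 109.21 rms px 0.99
[ 0.5896 -0.0035] 109.14 rms px 0.87
```

```bash
python3 - <<'E'
from h import *
a=np.radians(109.14)
reach([.5896,-.0035,.15],RT(a)); line_to([.5896,-.0035,.061],rate=.08)
print(read_position(),read_ft_force()); grab(50); print(read_finger_gap(),read_gripper_force(),read_ft_force())
line_to([.5896,-.0035,.09],rate=.05); hold(.2); print(read_finger_gap(),read_gripper_force(),np.round(read_ft_force(),2),np.round(read_torque(),3))
line_to([.5896,-.0035,.2],rate=.15)
a=np.radians(71.13); reach([.5518,.2712,.2],RT(a)); hold(.3); print(np.round(read_position(),4),read_time())
im=[snapshot(c) for c in("wrist","side")]
cv2.imwrite("pics/hover.png",np.hstack([im[0][:,56:456],im[1][60:260,60:360].repeat(2,0).repeat(2,1)[:384,:400]])[:,:,::-1])
E
```

```text
[ 0.59002109 -0.00337282  0.06154694] [ 0.1702399   0.96407382 -0.92558801]
0.17846895979557215 52.58456289768219 [ 0.44164292 -0.66565898  0.33994341]
0.17626713133378613 52.393439412117004 [ 1.19  0.74 -2.86] [-0.004 -0.042 -0.032]
[0.5523 0.2701 0.1999] 10.7
```

View pics/hover.png

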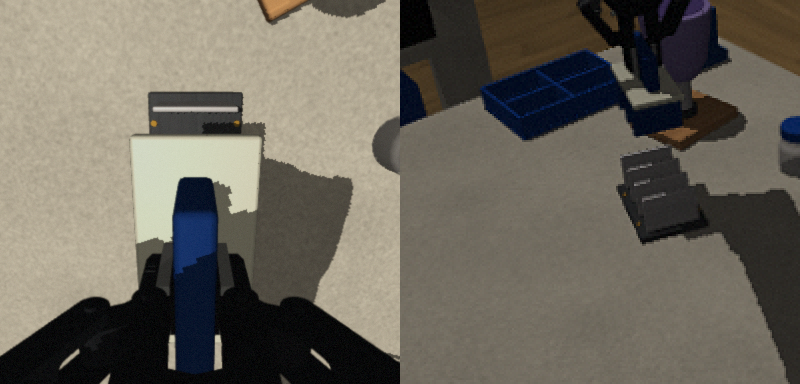

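The comb is held straight and upright above the rack. Its far bridge edge runs (131,136)–(263,136) in the crop, which is (187,136)–(319,136) in the full picture. I'll check the in-hand offset from that edge.

```bash
python3 - <<'E'
from h import *
a=np.radians(71.13); p=np.array(read_position()); R=np.array(read_orientation()); C=cam("wrist",(p,R))
z=p[2]-.0615+.053
for px,zz in (([(187,136),(319,136)],z),([(233,211),(272,211)],z+.045)):
    X=on_plane(C,px,zz); d=X[:,:2]-p[:2]; y=np.array([np.cos(a),np.sin(a)]); x=np.array([y[1],-y[0]])
    print("along",(d@y).round(4),"across",(d@x).round(4))
print(np.degrees(np.arctan2(R[1,0],R[0,0])))
# also rack far fin (same picture): top face ends
X=on_plane(C,[(56+152,108.5),(56+241,109.5)],.06); d=X[:,:2]-[.5518,.2712]; print("fin",(d@y).round(4),(d@x).round(4))
E
```

```text
along [0.0561 0.0561] across [-0.03    0.0291]
along [0.0385 0.0385] across [-0.0075  0.0057]
71.0849589085245
fin [0.0551 0.0543] [-0.0357  0.0367]
```

```bash
python3 - <<'E'
from h import *
t=np.array([.5536,.2732]); c=t+[-.0005,.0011]
line_to([*c,.132],RT(np.radians(71.13)),rate=.1); hold(.2); p=np.array(read_position()); print(p.round(4)); c=c+(t-p[:2])
f0=np.array(read_ft_force()); print(f0.round(2))
z=.132
for z,r in ((.118,.04),(.10,.04),(.084,.04)):
    line_to([*c,z],rate=r); f=np.array(read_ft_force())-f0; print(np.array(read_position()).round(4),f.round(2))
    if abs(f).max()>8: print("contact early"); break
else:
    while z>.0725:
        z-=.001; line_to([*c,z],rate=.02); hold(.05); f=np.array(read_ft_force())-f0
        if f[2]>4: break
    print("contact",z,np.array(read_position()).round(4),f.round(2))
print(read_time())
im=[snapshot(c) for c in("wrist","side","scene")]; s=lambda i,y,x:cv2.resize(i[y:y+96,x:x+100],(400,384),interpolation=cv2.INTER_CUBIC)
cv2.imwrite("pics/in.png",np.hstack([s(im[1],100,140),s(im[2],215,295)])[:,:,::-1])
E
```

```text
[0.5535 0.2745 0.1327]
[ 0.01 -0.14 -3.05]
[0.5531 0.2729 0.1177] [-0.74  0.6   1.49]
[0.5531 0.273  0.0999] [-0.26  0.24  1.27]
[0.5531 0.273  0.0838] [-0.54 -0.04  1.57]
contact 0.075 [0.5533 0.273  0.0759] [-2.66 -2.36  8.91]
16.1833
```

View pics/in.png

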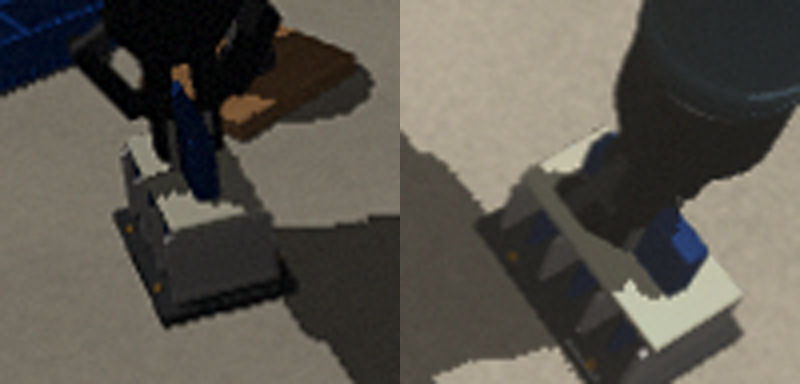

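The side and scene views show the bridge down on the fin tops with the plates alternating between the fins. Contact came at TCP z 0.0759 against an expected 0.0765. I'll release, back off and check the centring.

```bash
python3 - <<'E'
from h import *
import pickle
ungrasp(); hold(.2); p=np.array(read_position()); print(read_finger_gap(),np.round(read_ft_force(),2))
line_to([p[0],p[1],.235],rate=.12); hold(.3)
im,C=wshot("fin"); pickle.dump((im,C),open("pics/fin.pkl","wb")); a=np.radians(71.13)
y=np.array([np.cos(a),np.sin(a)])
sc,sd=snapshot("scene"),snapshot("side"); print(read_time())
s=lambda i,y,x,h,w:cv2.resize(i[y:y+h,x:x+w],(400,600 if h>w else 300),interpolation=cv2.INTER_CUBIC)
cv2.imwrite("pics/done.png",np.hstack([s(im,70,190,180,120),np.vstack([s(sd,110,135,75,100),s(sc,225,290,82,110)])])[:,:,::-1])
E
```

```text
0.9990713862111062 [-0.26  0.45  0.79]
19.25
```

View pics/done.png

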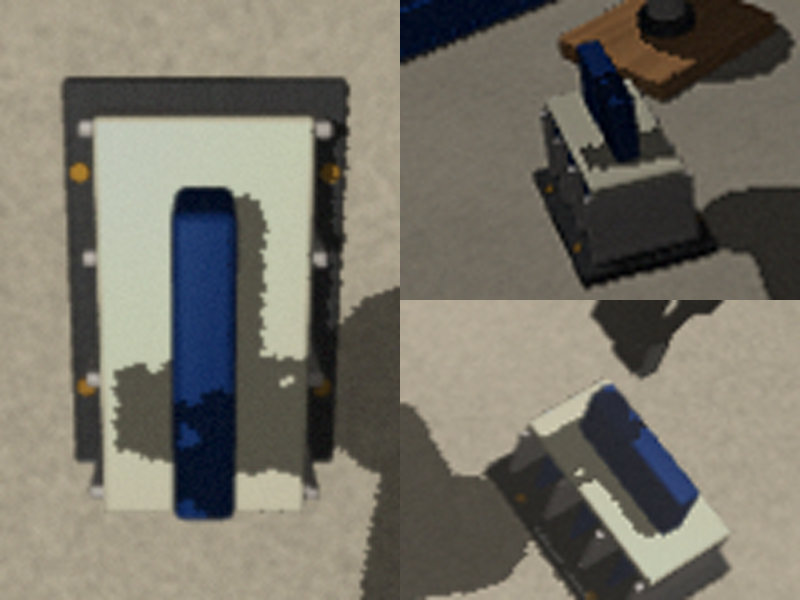

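The bridge lies flat, with fin ends showing equally on both sides (~17 px each). I'll check the centring along the rack numerically.

```bash
python3 - <<'E'
from h import *
import pickle
im,C=pickle.load(open("pics/fin.pkl","rb")); f=lambda L:np.array(L)/(10/3)+[190,70]
a=np.radians(71.1); y=np.array([np.cos(a),np.sin(a)]); x=np.array([y[1],-y[0]])
B=on_plane(C,f([(95,117),(314,118),(301,511),(106,511)]),.068)[:,:2]
F=on_plane(C,f([(79,128),(331,129),(316,492),(92,491)]),.06)[:,:2]
d=B.mean(0)-F.mean(0); print("along",d@y,"across",d@x)
for Q in(B,F): print(np.degrees(np.arctan2(*(Q[0]+Q[1]-Q[2]-Q[3])[::-1])),np.linalg.norm(Q[0]-Q[1]),np.linalg.norm(Q[1]-Q[2]))
E
```

```text
along 0.0003907416344406026 across -0.0001637083384217314
71.06546840234594 0.05834835136016467 0.11455847300287827
71.06384379027612 0.06908236449229514 0.10823394266805175
```

Centred within 0.5 mm and aligned, with the robot clear.

```bash
python3 -c "
from bench import *
print(close_job())"
```

```text
the job is handed in; nothing more can be done
None
```

The blue comb is fully home in the rack with one plate in each gap, its bridge flat and centred within about 0.5 mm; it was lowered gently and released, the peach and turquoise combs were left alone, and the job was handed in at about 19 s of robot time.

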